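Clip down the lid of the food box

TASK

The food storage box on the worktop is packed and its lid is on, but its four grey side clips still stand open. Flip all four clips down until each lies flat against the side of the box, without shoving the box out of its place or disturbing the things around it.

Things in the scene. Friction and masses are not known exactly. Their poses are not given: they have to be found in the camera images.
- food_box: loose food storage box, about 1.5 kg: clear tub (94x150 mm) of crackers, white lid (104 in x by 160 in y) pressed home, highest rim 87 mm up. Origin: centre of the underside, z up, long side along y, -x side toward the robot (yaw -0.7 to 0.05). A grey clip is hinged mid-edge on each side of the lid; hinge lines level, 80 mm up, 55 mm (long sides) or 83 mm (short sides) out from the centre
- clip_front (a joint): hinge of the clip on the box's -x long side (0.055 m from the box centre), 60 mm wide: flat flap 34 mm long, 4 mm thick, 6 mm rib on its free edge. -1.1 = up as far as it goes, 0 = straight out level, +1.571 = straight down, flat against the box (closed, hard stop). Friction hinge (about 0.05 N m), no spring, stays where left; starts between -0.9 and 0.1
- clip_front_tip (a point): middle of the free edge of that clip's flap, 34 mm from the hinge line
- clip_back (a joint): hinge of the clip on the box's +x long side (0.055 m from the box centre), 60 mm wide: flat flap 34 mm long, 4 mm thick, 6 mm rib on its free edge. -1.1 = up as far as it goes, 0 = straight out level, +1.571 = straight down, flat against the box (closed, hard stop). Friction hinge (about 0.05 N m), no spring, stays where left; starts between -0.9 and 0.1
- clip_back_tip (a point): middle of the free edge of that clip's flap, 34 mm from the hinge line
- clip_left (a joint): hinge of the clip on the box's +y short side (0.083 m from the box centre), 44 mm wide: flat flap 34 mm long, 4 mm thick, 6 mm rib on its free edge. -1.1 = up as far as it goes, 0 = straight out level, +1.571 = straight down, flat against the box (closed, hard stop). Friction hinge (about 0.05 N m), no spring, stays where left; starts between -0.9 and 0.1
- clip_left_tip (a point): middle of the free edge of that clip's flap, 34 mm from the hinge line
- clip_right (a joint): hinge of the clip on the box's -y short side (0.083 m from the box centre), 44 mm wide: flat flap 34 mm long, 4 mm thick, 6 mm rib on its free edge. -1.1 = up as far as it goes, 0 = straight out level, +1.571 = straight down, flat against the box (closed, hard stop). Friction hinge (about 0.05 N m), no spring, stays where left; starts between -0.9 and 0.1
- clip_right_tip (a point): middle of the free edge of that clip's flap, 34 mm from the hinge line
- garlic: bulb of garlic, 60 mm across, 59 mm high, a bystander off the near left corner of the box; origin under its centre
- honey_jar: squat jar with a green lid, 64x68x84 mm high, a bystander off the far right corner of the box; origin under its centre
- teaspoon: steel teaspoon lying flat, 130x26x11 mm, a bystander off the far left corner of the box; origin under its middle
- tea_box: dark carton, 75x126x72 mm high, a bystander far back to the left, under the wall cabinet (whose underside is 0.46 m above the worktop and whose doors stand at x = 0.63, their handles nearer; mind the wrist); origin under its centre
- mug_b: white mug, 83x116x94 mm high, a bystander well left of the box; origin under its centre

How it is judged:
By the outcome, as a careful person would: the job done as asked, in the order asked, and still so for the second after the job is handed in, with the robot touching nothing.
It also fails if it takes over 56 s, if anything falls off the work surface, if the arm or the gripper's body presses on something with over 40 N, if the wrist force passes 120 N, or if a joint passes its speed limit or range.

ROBOT

A 6-joint arm with a two-finger parallel gripper is mounted at the origin on a cart in front of the work surface, level with it; the furniture and walls round the work are solid. World frame = base frame: x ahead of the robot, y to its left, z up, the work surface at z = 0. Lengths are in m, angles in rad, forces in N, time in s.
With the tool pointing down it reaches from about 0.275 to 0.775 m from the base axis. Payload 14.6 kg.
Tool frame: the origin (TCP) lies between the finger pads; the fingertips stand 22 mm ahead of it and the grasp point (between the pads) lies 3 mm ahead of it (env.tip_reach is the distance from the TCP to the fingertips, in m); z points along the fingers, y is the line along which they close (so a half turn about z gives the same grasp; the last joint's range is limited). The gripper opens to 85 mm and grips with 20 to 120 N. Pads are 22 mm wide; open, the fingers measure 114 mm over their backs; the gripper's body (76 mm by 85 mm) begins 54 mm behind the grasp point. The pads swing forward as they close: fully open they stand 13 mm farther back than shut.
Start: joints at [1.195, 0.263, -0.048, 1.259, 0, 1.415], TCP at [0.115, 0.512, 0.253] pointing down, gripper open.
Joint ranges: [-2.65, 2.65], [-0.89, 1.7], [-1.18, 1.37], [-2.13, 2.11], [-1.35, 1.29], [-3.14, 3.14]. Speed limits (rad/s): [1.89, 1.89, 2.57, 2.79, 3.14, 3.14].

INTERFACE

Orientations are given as a unit quaternion [w, x, y, z].
In Python, from cell import env gives the robot as it stands. The module is installed in compiled form; this text tells all that it offers.
- The arm moves only by the tool apply_moves, never from a script. Its argument "commands" is a list of rows, each an object of numbers: "ax", "ay", "az": the turn, a rotation vector about the world's x, y, z in degrees; "dx", "dy", "dz": the shift along the world's x, y, z in m; "grip": the opening, from 0 (shut) to 1 (fully open). In form: [{"ax": .., "ay": .., "az": .., "dx": .., "dy": .., "dz": .., "grip": ..}, ...]. A call has exactly 10 rows; each row shifts and turns the commanded pose from where the row before left it; what a row does not reach is not made up. A row lasts 1/12 s, in which the tool goes at most 41.7 mm and 7.16 degrees, less where a joint would pass 70% of its speed; a pose out of reach is approached as far as the arm can. A call is refused whole if a number of a shift passes 0.0417 or a number of a turn 7.16, either way. A call with a gripper value outside its range is refused whole. The fingers move at their own pace and stop on an object; "squeeze" is the grip in N (left out, the last holds). Time passes only in rows, so rows that do not move let the fingers close, or fill a call up. It gives the time, the measured TCP pose, the force, the opening and the grip force at its end, in the units of the state.
- env.sense(): the state, without advancing time (a new reading comes with each control period).
- env.get_image(name): name is "scene" or "top" or "wrist"; returns a dict with "pixels" (400x640x3 uint8, red, green, blue), "depth" (400x640 float32, m along the optical axis (not along the pixel's ray), 0 where there is no reading), "fx", "fy", "cx", "cy" (pixels), "D" ([k1, k2, p1, p2, k3] as OpenCV has them; the pictures are not rectified), "xyz" and "orientation" of the camera in the world. Camera axes: x right, y up, looking along -z (the intrinsics and any distortion apply to the point x, -y, -z); pixel columns grow to the right and rows downward; lengths in m; the calibration is good to about 2 mm. A picture is of the moment at which its call begins.
- env.close_job(): hands the job in; it is judged then, once.
Trained networks look in a picture, given as the dict that the camera call returned (one of the last four; its "shot" number tells which), for a name from the list of things; names that differ only in an ending like _2 or _b are one class to them, and where a whole thing is asked for, a point or a joint stands for the part that bears it (a point fixed in the world has none). Each returns a list of dicts, best first, with "p" (0 to 1); they miss things now and then, are a little off and sometimes report something else, mostly with a low value. They report only what shows in the picture. A call takes as long as a camera call.
- env.trace(query, picture): "region" (400x640 bool, what is visible of it) and "centre" ([row, column] in pixels, amid what is visible of it).
The state is a dict: "t": time; "joints": joint angles; "dq": joint speeds; "tau": joint torques, N m; "ee_pos": TCP position; "tool_rot": TCP orientation; "ft_force": force on the tool from outside, world axes, zero at the start; "ft_torque": the same for the moment, N m; "finger_gap": finger opening in m; "grasp_force": force on a finger pad.
Only numpy, scipy, OpenCV 4.12 (cv2) and the standard library are available. Lean on these libraries where they do the work, as an engineer would, in place of code of your own. Each camera call takes 0.05 s, during which the arm holds its last target. There are 200 camera calls.

## Working session

There is one attempt and no reset: what is moved stays moved. The work goes in short steps, Python scripts to look and compute and a tool call to move; the robot and the scene stay as the last step left them, time stands still between calls to the robot, and variables do not carry over. Pictures are saved under pics/ and viewed, at most 10 in all, crops included, and the job is handed in when it is done.

Besides the shell and the picture viewer there is one more tool, called after "Call:" as a command line: name --argument value ..., lists and objects as JSON in quotes. apply_moves: Moves the arm, as the interface text tells. Its arguments: {"type":"object","properties":{"commands":{"type":"array"},"squeeze":{"type":"number"}},"required":["commands"]}

```bash
mkdir -p pics
cat > h.py <<'E'
import numpy as np, cv2
from scipy.spatial.transform import Rotation as R
from cell import env
def rot(q): return R.from_quat([q[1],q[2],q[3],q[0]]).as_matrix()
def pts(im):
    K=np.array([[im['fx'],0,im['cx']],[0,im['fy'],im['cy']],[0,0,1]])
    v,u=np.mgrid[0:400,0:640]
    uv=np.stack([u,v],-1).reshape(-1,1,2).astype(np.float64)
    n=cv2.undistortPoints(uv,K,np.array(im['D'])).reshape(400,640,2)
    d=im['depth']
    c=np.stack([n[...,0]*d,-n[...,1]*d,-d],-1)
    return c@rot(im['orientation']).T+np.array(im['xyz'])
def save(im,n): cv2.imwrite('pics/'+n,im['pixels'][...,::-1])
E
python3 - <<'E'
from h import *
print(env.sense())
for n in ['scene','top']:
    im=env.get_image(n); save(im,n+'0.png'); P=pts(im); print(n,im['xyz'])
    for q in ['food_box','clip_front','clip_back','clip_left','clip_right','garlic','honey_jar','teaspoon','clip_front_tip','clip_back_tip','clip_left_tip','clip_right_tip']:
        for r in env.trace(q,im)[:2]:
            m=r['region']&(im['depth']>0); 
            if m.sum(): print(q,round(r['p'],2),np.round(r['centre']),m.sum(),np.round(np.median(P[m],0),3),np.round(np.percentile(P[m],[2],axis=0),3),np.round(np.percentile(P[m],98,axis=0),3))
E
```

```text
{'t': 0.0, 'joints': array([ 1.19472929e+00,  2.63482305e-01, -4.89718962e-02,  1.25940048e+00,
        6.93301698e-06,  1.41548494e+00]), 'dq': array([ 0.00104266, -0.00041123,  0.00057893,  0.00037617, -0.00047082,
       -0.00064422]), 'tau': array([-4.55414207e-03, -6.37620878e+01,  3.84575522e+01,  1.37264639e-02,
       -3.23417835e-04,  1.54190730e-06]), 'ee_pos': array([0.11486577, 0.51200152, 0.25283332]), 'tool_rot': array([-1.42293312e-04,  1.10153820e-01,  9.93914411e-01, -5.09699351e-04]), 'ft_force': array([ 0.10142669, -0.92179716, -0.05686751]), 'ft_torque': array([-0.07163817, -0.00147686, -0.00787873]), 'grasp_force': 0.0, 'finger_gap': 0.08497840910247699}
scene [ 0.01140884 -0.66331652  1.04734783]
food_box 0.16 [224. 324.] 238 [ 0.496 -0.168  0.083] [[ 0.475 -0.19   0.079]] [ 0.518 -0.147  0.087]
clip_front 0.75 [260. 304.] 220 [ 0.384 -0.213  0.095] [[ 0.363 -0.236  0.082]] [ 0.404 -0.189  0.109]
clip_back 0.92 [248. 359.] 383 [ 0.497 -0.287  0.09 ] [[ 0.472 -0.317 -0.001]] [ 0.573 -0.23   0.102]
clip_left 0.57 [223. 320.] 215 [ 0.496 -0.168  0.083] [[ 0.475 -0.
[... 1951 characters left out ...]
 [ 0.463 -0.073  0.039] [[ 0.437 -0.096  0.023]] [ 0.487 -0.049  0.055]
honey_jar 0.73 [241. 449.] 804 [ 0.491 -0.423  0.083] [[ 0.464 -0.458  0.006]] [ 0.521 -0.402  0.087]
teaspoon 0.68 [186. 322.] 209 [ 0.624 -0.143  0.005] [[ 0.602 -0.218 -0.001]] [ 0.672 -0.118  0.011]
clip_front_tip 0.92 [283. 352.] 317 [ 0.386 -0.213  0.095] [[ 0.363 -0.238  0.08 ]] [ 0.407 -0.188  0.109]
clip_back_tip 0.63 [233. 386.] 376 [ 0.496 -0.29   0.09 ] [[ 0.472 -0.315  0.081]] [ 0.519 -0.264  0.101]
clip_left_tip 0.77 [236. 334.] 304 [ 0.496 -0.17   0.083] [[ 0.474 -0.192  0.078]] [ 0.519 -0.149  0.087]
clip_right_tip 0.74 [286. 407.] 300 [ 0.387 -0.328  0.093] [[ 0.366 -0.368 -0.001]] [ 0.407 -0.309  0.11 ]
```

Run:
```python
from h import *
im=env.get_image('top'); P=pts(im)
cv2.imwrite('pics/t1.png',cv2.resize(im['pixels'][150:330,270:480,::-1],None,fx=3.3,fy=3.3,interpolation=cv2.INTER_CUBIC))
q=P[(im['depth']>0)&(abs(P[...,2]-.086)<.004)]
q=q[(abs(q[:,0]-.441)<.1)&(abs(q[:,1]+.25)<.12)]
B=P[(im['depth']>0)].reshape(-1,3)
# optimise lid-rect fit: brute force over yaw, count
yaw=-.61
for it in range(1):
    c=np.array([.4415,-.2485]); Rz=np.array([[np.cos(yaw),-np.sin(yaw)],[np.sin(yaw),np.cos(yaw)]])
    b=(B[:,:2]-c)@Rz
    for nm,ax,sg,w in [('front',0,-1,.025),('back',0,1,.025),('left',1,1,.018),('right',1,-1,.018)]:
        m=(abs(b[:,1-ax])<w)&(sg*b[:,ax]>.04)&(sg*b[:,ax]<.13)&(B[:,2]>.03)
        o=sg*b[m,ax]; z=B[m,2]
        print(nm,m.sum()); 
        for lo in np.arange(.04,.13,.005):
            k=(o>=lo)&(o<lo+.005)
            if k.sum(): print('  %.3f n=%d z=%.3f max %.3f'%(lo,k.sum(),np.median(z[k]),z[k].max()))
    # lid edges away from clips
    for ax,sg,lo,hi in [(0,-1,.038,.07),(0,1,.038,.07),(1,1,.027,.045),(1,-1,.027,.045)]:
        for s in (-1,1):
            m=(s*b[:,1-ax]>lo)&(s*b[:,1-ax]<hi)&(sg*b[:,ax]>.03)&(sg*b[:,ax]<.1)&(B[:,2]>.075)
            print(ax,sg,s,'edge',np.round(np.percentile(sg*b[m,ax],[97,100]),4))
```

```text
front 403
  0.040 n=49 z=0.085 max 0.091
  0.045 n=53 z=0.084 max 0.090
  0.050 n=49 z=0.082 max 0.088
  0.055 n=50 z=0.085 max 0.090
  0.060 n=50 z=0.091 max 0.097
  0.065 n=52 z=0.096 max 0.101
  0.070 n=54 z=0.102 max 0.109
  0.075 n=46 z=0.107 max 0.110
back 468
  0.040 n=53 z=0.084 max 0.089
  0.045 n=44 z=0.086 max 0.092
  0.050 n=46 z=0.082 max 0.086
  0.055 n=54 z=0.083 max 0.087
  0.060 n=52 z=0.086 max 0.089
  0.065 n=52 z=0.089 max 0.093
  0.070 n=54 z=0.092 max 0.096
  0.075 n=57 z=0.095 max 0.100
  0.080 n=52 z=0.099 max 0.104
  0.085 n=4 z=0.098 max 0.099
left 523
  0.040 n=35 z=0.085 max 0.088
  0.045 n=36 z=0.085 max 0.090
  0.050 n=34 z=0.084 max 0.088
  0.055 n=36 z=0.083 max 0.086
  0.060 n=34 z=0.082 max 0.087
  0.065 n=35 z=0.085 max 0.089
  0.070 n=35 z=0.085 max 0.090
  0.075 n=35 z=0.081 max 0.086
  0.080 n=34 z=0.082 max 0.086
  0.085 n=35 z=0.082 max 0.086
  0.090 n=34 z=0.082 max 0.087
  0.095 n=34 z=0.083 max 0.086
  0.100 n=35 z=0.083 max 0.087
  0.105 n=33 z=0.084 max 0.087
  0.110 n=35 z=0.085 max 0.087
  0.115 n=3 z=0.085 max 0.087
right 531
  0.040 n=36 z=0.085 max 0.088
  0.045 n=35 z=0.084 max 0.088
  0.050 n=37 z=0.084 max 0.089
  0.055 n=34 z=0.084 max 0.088
  0.060 n=36 z=0.083 max 0.086
  0.065 n=34 z=0.083 max 0.085
  0.070 n=41 z=0.085 max 0.089
  0.075 n=32 z=0.086 max 0.090
  0.080 n=35 z=0.082 max 0.087
  0.085 n=46 z=0.085 max 0.092
  0.090 n=44 z=0.091 max 0.099
  0.095 n=45 z=0.097 max 0.102
  0.100 n=53 z=0.104 max 0.112
  0.105 n=23 z=0.108 max 0.110
0 -1 -1 edge [0.0513 0.052 ]
0 -1 1 edge [0.0509 0.0516]
0 1 -1 edge [0.0514 0.054 ]
0 1 1 edge [0.0511 0.0523]
1 1 -1 edge [0.076  0.0794]
1 1 1 edge [0.0757 0.0771]
1 -1 -1 edge [0.0809 0.0824]
1 -1 1 edge [0.0801 0.0824]
```

View pics/t1.png

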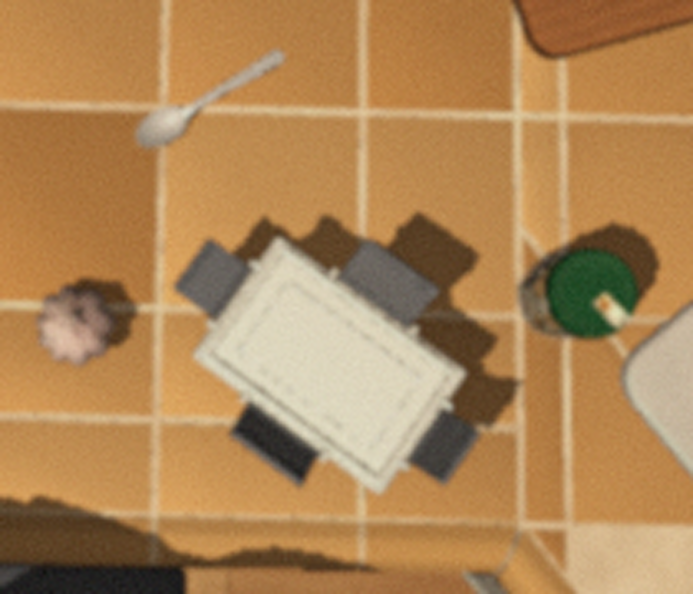

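View pics/scene0.png

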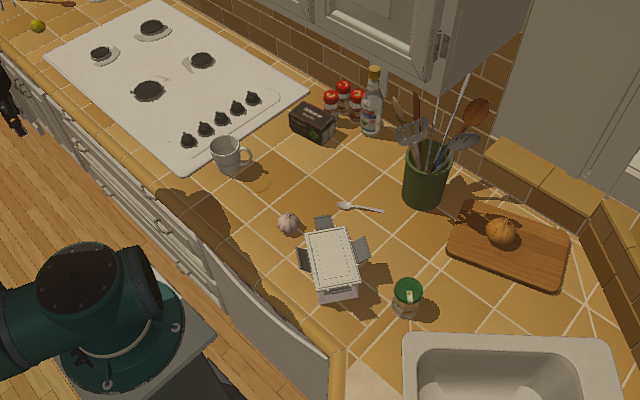

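The top view shows the lid at (row 360, col 330 in the crop), all four clips open. Front and right are raised about 45°, back about 30°, and left is level. The garlic and jar are clear of the box. Box centre is about (0.440, -0.2505) with yaw -0.61.

Call:
apply_moves --commands '[{"dx": 0.018,"dy": -0.036,"az": -2.2,"grip": 0},{"dx": 0.018,"dy": -0.036,"az": -2.2,"grip": 0},{"dx": 0.018,"dy": -0.036,"az": -2.2,"grip": 0},{"dx": 0.018,"dy": -0.036,"az": -2.2,"grip": 0},{"dx": 0.018,"dy": -0.036,"az": -2.2,"grip": 0},{"dx": 0.018,"dy": -0.036,"az": -2.2,"grip": 0},{"dx": 0.018,"dy": -0.036,"az": -2.2,"grip": 0},{"dx": 0.018,"dy": -0.036,"az": -2.2,"grip": 0},{"dx": 0.018,"dy": -0.036,"az": -2.2,"grip": 0},{"dx": 0.018,"dy": -0.036,"az": -2.2,"grip": 0}]'

```text
validation failed for argument at $.co...
```

Call:
apply_moves --commands '[{"dx": 0.008,"dy": -0.036,"dz": -0.005,"grip": 0},{"dx": 0.008,"dy": -0.036,"dz": -0.005,"grip": 0},{"dx": 0.008,"dy": -0.036,"dz": -0.005,"grip": 0},{"dx": 0.008,"dy": -0.036,"dz": -0.005,"grip": 0},{"dx": 0.008,"dy": -0.036,"dz": -0.005,"grip": 0},{"dx": 0.008,"dy": -0.036,"dz": -0.005,"grip": 0},{"dx": 0.008,"dy": -0.036,"dz": -0.005,"grip": 0},{"dx": 0.008,"dy": -0.036,"dz": -0.005,"grip": 0},{"dx": 0.008,"dy": -0.036,"dz": -0.005,"grip": 0},{"dx": 0.008,"dy": -0.036,"dz": -0.005,"grip": 0}]'

```text
validation failed for argument at $.co...
```

Call:
apply_moves --commands '[{"ax": 0,"ay": 0,"az": -2.2,"dx": 0.018,"dy": -0.036,"dz": 0,"grip": 0},{"ax": 0,"ay": 0,"az": -2.2,"dx": 0.018,"dy": -0.036,"dz": 0,"grip": 0},{"ax": 0,"ay": 0,"az": -2.2,"dx": 0.018,"dy": -0.036,"dz": 0,"grip": 0},{"ax": 0,"ay": 0,"az": -2.2,"dx": 0.018,"dy": -0.036,"dz": 0,"grip": 0},{"ax": 0,"ay": 0,"az": -2.2,"dx": 0.018,"dy": -0.036,"dz": 0,"grip": 0},{"ax": 0,"ay": 0,"az": -2.2,"dx": 0.018,"dy": -0.036,"dz": 0,"grip": 0},{"ax": 0,"ay": 0,"az": -2.2,"dx": 0.018,"dy": -0.036,"dz": 0,"grip": 0},{"ax": 0,"ay": 0,"az": -2.2,"dx": 0.018,"dy": -0.036,"dz": 0,"grip": 0},{"ax": 0,"ay": 0,"az": -2.2,"dx": 0.018,"dy": -0.036,"dz": 0,"grip": 0},{"ax": 0,"ay": 0,"az": -2.2,"dx": 0.018,"dy": -0.036,"dz": 0,"grip": 0}]'

```text
t: 2.18
ee_pos: [0.2908, 0.1609, 0.2535]
tool_rot: [0.0, 0.293, 0.956, 0.0]
ft_force: [0.8, 1.3, 0.3]
finger_gap: 0.0004
grasp_force: 0.0
```

Call:
apply_moves --commands '[{"ax": 0,"ay": 0,"az": 0,"dx": 0.008,"dy": -0.036,"dz": -0.005,"grip": 0},{"ax": 0,"ay": 0,"az": 0,"dx": 0.008,"dy": -0.036,"dz": -0.005,"grip": 0},{"ax": 0,"ay": 0,"az": 0,"dx": 0.008,"dy": -0.036,"dz": -0.005,"grip": 0},{"ax": 0,"ay": 0,"az": 0,"dx": 0.008,"dy": -0.036,"dz": -0.005,"grip": 0},{"ax": 0,"ay": 0,"az": 0,"dx": 0.008,"dy": -0.036,"dz": -0.005,"grip": 0},{"ax": 0,"ay": 0,"az": 0,"dx": 0.008,"dy": -0.036,"dz": -0.005,"grip": 0},{"ax": 0,"ay": 0,"az": 0,"dx": 0.008,"dy": -0.036,"dz": -0.005,"grip": 0},{"ax": 0,"ay": 0,"az": 0,"dx": 0.008,"dy": -0.036,"dz": -0.005,"grip": 0},{"ax": 0,"ay": 0,"az": 0,"dx": 0.008,"dy": -0.036,"dz": -0.005,"grip": 0},{"ax": 0,"ay": 0,"az": 0,"dx": 0.008,"dy": -0.036,"dz": -0.005,"grip": 0}]'

```text
t: 3.02
ee_pos: [0.3693, -0.1932, 0.204]
tool_rot: [0.0, 0.293, 0.956, -0.0]
ft_force: [0.7, 0.3, 0.2]
finger_gap: -0.0002
grasp_force: 0.0
```

```bash
cat >> h.py <<'E'
C=np.array([.440,-.2505]); YAW=-.61
XB=np.array([np.cos(YAW),np.sin(YAW)]); YB=np.array([-np.sin(YAW),np.cos(YAW)])
def st():
    s=env.sense(); T=rot(s['tool_rot']); d=s['ee_pos'][:2]-C; f=s['ft_force']
    print('t%.2f ee'%s['t'],np.round(s['ee_pos'],4),'box xy',np.round([d@XB,d@YB],4),'toolx deg',np.round(np.degrees(np.arctan2(T[1,0],T[0,0])),2),'zdown',np.round(T[:,2],3),'f box',np.round([f[:2]@XB,f[:2]@YB,f[2]],2),'q',np.round(s['joints'],2))
E
python3 -c "
from h import *
st(); print(env.tip_reach)
for n,(a,b) in dict(front=(-.077,0),frontin=(-.072,0),back=(.077,0),left=(0,.105),right=(0,-.105)).items(): print(n,C+a*XB+b*YB)
print(np.degrees(YAW))
im=env.get_image('scene'); cv2.imwrite('pics/g1.png',cv2.resize(im['pixels'][130:350,180:440,::-1],None,fx=2.7,fy=2.7))"
```

```text
t3.02 ee [ 0.3693 -0.1932  0.204 ] box xy [-0.0907  0.0065] toolx deg 145.93 zdown [ 0. -0. -1.] f box [0.42 0.62 0.19] q [-0.68  0.1  -0.39  1.07  0.   -0.08]
0.022
front [ 0.3768871  -0.20638921]
frontin [ 0.38098534 -0.20925354]
back [ 0.5031129  -0.29461079]
left [ 0.50015108 -0.16443696]
right [ 0.37984892 -0.33656304]
-34.95042550298022
```

View pics/g1.png

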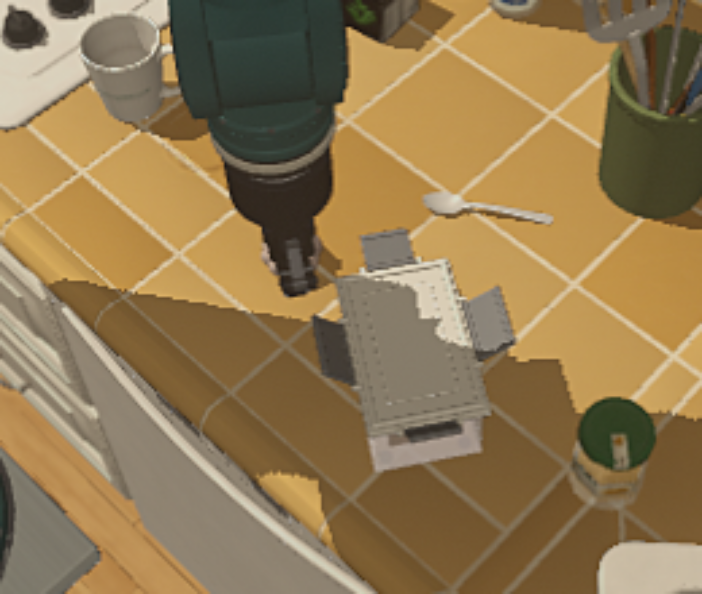

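The gripper is shut and hangs just behind the front clip (fingertip near 300, 290 in the crop), clear of everything. Descending beside the front clip now.

Call:
apply_moves --commands '[{"ax": 0,"ay": 0,"az": -0.9,"dx": 0,"dy": 0.002,"dz": -0.02,"grip": 0},{"ax": 0,"ay": 0,"az": 0,"dx": 0,"dy": 0,"dz": -0.02,"grip": 0},{"ax": 0,"ay": 0,"az": 0,"dx": 0,"dy": 0,"dz": -0.02,"grip": 0},{"ax": 0,"ay": 0,"az": 0,"dx": 0,"dy": 0,"dz": -0.01,"grip": 0},{"ax": 0,"ay": 0,"az": 0,"dx": 0,"dy": 0,"dz": -0.01,"grip": 0},{"ax": 0,"ay": 0,"az": 0,"dx": 0,"dy": 0,"dz": -0.01,"grip": 0},{"ax": 0,"ay": 0,"az": 0,"dx": 0,"dy": 0,"dz": -0.01,"grip": 0},{"ax": 0,"ay": 0,"az": 0,"dx": 0,"dy": 0,"dz": -0.01,"grip": 0},{"ax": 0,"ay": 0,"az": 0,"dx": 0,"dy": 0,"dz": -0.01,"grip": 0},{"ax": 0,"ay": 0,"az": 0,"dx": 0,"dy": 0,"dz": -0.008,"grip": 0}]'

```text
t: 3.9
ee_pos: [0.3668, -0.1868, 0.0752]
tool_rot: [-0.003, 0.3, 0.954, 0.001]
ft_force: [-17.2, 11.3, 11.8]
finger_gap: 0.0002
grasp_force: 0.0
```

```bash
python3 -c "
from h import *
st()"
```

```text
t3.90 ee [ 0.3668 -0.1868  0.0752] box xy [-0.0965  0.0102] toolx deg 145.08 zdown [-0.005  0.004 -1.   ] f box [-20.6   -0.59  11.76] q [-0.67  0.22 -0.64  0.71 -0.   -0.06]
```

```bash
python3 -c "
from h import *
im=env.get_image('scene'); cv2.imwrite('pics/g2.png',cv2.resize(im['pixels'][190:330,250:410,::-1],None,fx=4,fy=4));st()"
```

```text
t3.95 ee [ 0.3665 -0.1867  0.0741] box xy [-0.0968  0.0102] toolx deg 145.08 zdown [-0.006  0.004 -1.   ] f box [-13.28  -0.17   2.18] q [-0.67  0.22 -0.65  0.71 -0.   -0.06]
```

View pics/g2.png

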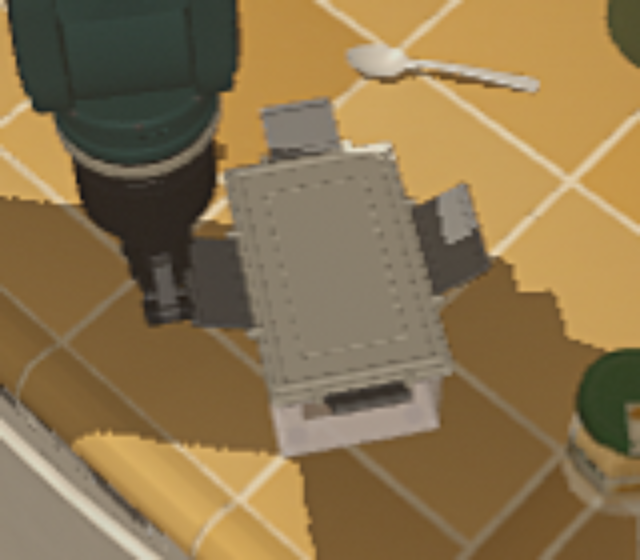

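The flap is level, with its tip (195, 285) pushed against the finger, because I came down too far outboard. I'll back off, rise and come in closer.

Call:
apply_moves --commands '[{"ax": 0,"ay": 0,"az": 0,"dx": -0.008,"dy": 0.006,"dz": 0,"grip": 0},{"ax": 0,"ay": 0,"az": 0,"dx": -0.008,"dy": 0.006,"dz": 0,"grip": 0},{"ax": 0,"ay": 0,"az": 0,"dx": 0,"dy": 0,"dz": 0.018,"grip": 0},{"ax": 0,"ay": 0,"az": 0,"dx": 0,"dy": 0,"dz": 0.018,"grip": 0},{"ax": 0,"ay": 0,"az": 0,"dx": 0,"dy": 0,"dz": 0.018,"grip": 0},{"ax": 0,"ay": 0,"az": 0,"dx": 0,"dy": 0,"dz": 0,"grip": 0},{"ax": 0,"ay": 0,"az": 0,"dx": 0.01,"dy": -0.011,"dz": 0,"grip": 0},{"ax": 0,"ay": 0,"az": 0,"dx": 0.01,"dy": -0.011,"dz": 0,"grip": 0},{"ax": 0,"ay": 0,"az": 0,"dx": 0,"dy": 0,"dz": 0,"grip": 0},{"ax": 0,"ay": 0,"az": 0,"dx": 0,"dy": 0,"dz": 0,"grip": 0}]'

```text
t: 4.78
ee_pos: [0.3733, -0.199, 0.13]
tool_rot: [0.0, 0.3, 0.954, 0.0]
ft_force: [-0.8, -0.2, 0.1]
finger_gap: 0.0003
grasp_force: 0.0
```

```bash
cat >> h.py <<'E'
def look():
    im=env.get_image('top'); P=pts(im); B=P[im['depth']>0].reshape(-1,3)
    # box pose from the lid's upper points: min-area rectangle of lid mask
    q=B[(abs(B[:,2]-.0845)<.0045)]; q=q[np.linalg.norm(q[:,:2]-C,axis=1)<.1]
    from scipy.optimize import minimize
    def cost(p):
        c,s=np.cos(p[2]),np.sin(p[2]); b=(q[:,:2]-p[:2])@np.array([[c,-s],[s,c]])
        n=(abs(b[:,0])<.0515)&(abs(b[:,1])<.0795)
        return -n.sum()
    best=min(((cost((x,y,w)),x,y,w) for x in C[0]+np.arange(-.012,.013,.002) for y in C[1]+np.arange(-.012,.013,.002) for w in YAW+np.arange(-.08,.081,.02)))
    r=minimize(cost,best[1:],method='Nelder-Mead',options=dict(initial_simplex=np.array(best[1:])+np.array([[0,0,0],[.002,0,0],[0,.002,0],[0,0,.02]])))
    p=r.x; c,s=np.cos(p[2]),np.sin(p[2]); b=(B[:,:2]-p[:2])@np.array([[c,-s],[s,c]])
    print('box',np.round(p,4),-r.fun,len(q))
    for nm,ax,sg,w,h in [('front',0,-1,.025,.055),('back',0,1,.025,.055),('left',1,1,.018,.083),('right',1,-1,.018,.083)]:
        m=(abs(b[:,1-ax])<w)&(sg*b[:,ax]>h+.004)&(sg*b[:,ax]<h+.045)&(B[:,2]>.03)&(B[:,2]<.125)
        o=sg*b[m,ax]-h; z=B[m,2]-.08
        print(nm,m.sum(), 'max out %.3f z %.3f'%(np.percentile(o,97),np.median(z[o>np.percentile(o,90)])) if m.sum() else '')
E
python3 -c "
from h import *
st();look()"
```

```text
t4.78 ee [ 0.3733 -0.199   0.13  ] box xy [-0.0842  0.004 ] toolx deg 145.06 zdown [ 0.  0. -1.] f box [-0.54 -0.6   0.11] q [-0.68  0.17 -0.53  0.87  0.   -0.07]
box [ 0.4655 -0.2547 -0.1647] 2115.0 2350
front 0 
back 18 max out 0.010 z 0.020
left 70 max out 0.027 z 0.007
right 12 max out 0.011 z 0.000
```

```bash
sed -i "s/def look():/def look(cam='scene'):/; s/get_image('top')/get_image(cam)/; s/return -n.sum()/return -n.sum()+1e4*(abs(p[2]-YAW)>.12)+.5*((abs(b[:,0])<.06)\&(abs(b[:,1])<.088)\&~n).sum()/" h.py
python3 -c "
from h import *
look()"
```

```text
box [ 0.4402 -0.2546 -0.6141] 2420.5 3040
front 190 max out 0.031 z 0.015
back 243 max out 0.030 z 0.020
left 190 max out 0.038 z 0.004
right 58 max out 0.019 z 0.029
```

Call:
apply_moves --commands '[{"ax": 0,"ay": 0,"az": 0,"dx": 0.006,"dy": -0.008,"dz": 0,"grip": 0},{"ax": 0,"ay": 0,"az": 0,"dx": 0,"dy": 0,"dz": 0,"grip": 0},{"ax": 0,"ay": 0,"az": 0,"dx": 0,"dy": 0,"dz": -0.008,"grip": 0},{"ax": 0,"ay": 0,"az": 0,"dx": 0,"dy": 0,"dz": -0.008,"grip": 0},{"ax": 0,"ay": 0,"az": 0,"dx": 0,"dy": 0,"dz": -0.008,"grip": 0},{"ax": 0,"ay": 0,"az": 0,"dx": 0,"dy": 0,"dz": -0.008,"grip": 0},{"ax": 0,"ay": 0,"az": 0,"dx": 0,"dy": 0,"dz": -0.008,"grip": 0},{"ax": 0,"ay": 0,"az": 0,"dx": 0,"dy": 0,"dz": -0.008,"grip": 0},{"ax": 0,"ay": 0,"az": 0,"dx": 0,"dy": 0,"dz": -0.006,"grip": 0},{"ax": 0,"ay": 0,"az": 0,"dx": 0,"dy": 0,"dz": 0,"grip": 0}]'

```text
t: 5.72
ee_pos: [0.3789, -0.2066, 0.0748]
tool_rot: [-0.001, 0.3, 0.954, 0.0]
ft_force: [0.2, 0.5, -0.2]
finger_gap: -0.0002
grasp_force: 0.0
```

```bash
python3 -c "
from h import *
st()"
```

```text
t5.72 ee [ 0.3789 -0.2066  0.0748] box xy [-0.0752  0.001 ] toolx deg 145.07 zdown [-0.002  0.001 -1.   ] f box [-0.15  0.52 -0.18] q [-0.69  0.25 -0.6   0.72 -0.   -0.08]
```

Call:
apply_moves --commands '[{"ax": 0,"ay": 0,"az": 0,"dx": 0.0008,"dy": -0.0006,"dz": 0,"grip": 0},{"ax": 0,"ay": 0,"az": 0,"dx": 0.0008,"dy": -0.0006,"dz": 0,"grip": 0},{"ax": 0,"ay": 0,"az": 0,"dx": 0.0008,"dy": -0.0006,"dz": 0,"grip": 0},{"ax": 0,"ay": 0,"az": 0,"dx": 0.0008,"dy": -0.0006,"dz": 0,"grip": 0},{"ax": 0,"ay": 0,"az": 0,"dx": 0.0008,"dy": -0.0006,"dz": 0,"grip": 0},{"ax": 0,"ay": 0,"az": 0,"dx": 0,"dy": 0,"dz": 0,"grip": 0},{"ax": 0,"ay": 0,"az": 0,"dx": 0,"dy": 0,"dz": 0,"grip": 0},{"ax": 0,"ay": 0,"az": 0,"dx": 0,"dy": 0,"dz": 0,"grip": 0},{"ax": 0,"ay": 0,"az": 0,"dx": 0,"dy": 0,"dz": 0,"grip": 0},{"ax": 0,"ay": 0,"az": 0,"dx": 0,"dy": 0,"dz": 0,"grip": 0}]'

```text
t: 6.55
ee_pos: [0.3836, -0.2102, 0.0763]
tool_rot: [0.0, 0.3, 0.954, -0.0]
ft_force: [-1.8, 0.3, -0.9]
finger_gap: 0.0003
grasp_force: 0.6
```

```bash
python3 -c "
from h import *
st()"
```

```text
t6.55 ee [ 0.3836 -0.2102  0.0763] box xy [-0.0693  0.0008] toolx deg 145.07 zdown [ 0. -0. -1.] f box [-1.66 -0.82 -0.91] q [-0.69  0.25 -0.59  0.72  0.   -0.08]
```

Call:
apply_moves --commands '[{"ax": 0,"ay": 0,"az": 0,"dx": 0.0008,"dy": -0.0006,"dz": 0,"grip": 0},{"ax": 0,"ay": 0,"az": 0,"dx": 0,"dy": 0,"dz": 0,"grip": 0},{"ax": 0,"ay": 0,"az": 0,"dx": 0.0008,"dy": -0.0006,"dz": 0,"grip": 0},{"ax": 0,"ay": 0,"az": 0,"dx": 0,"dy": 0,"dz": 0,"grip": 0},{"ax": 0,"ay": 0,"az": 0,"dx": 0,"dy": 0,"dz": 0,"grip": 0},{"ax": 0,"ay": 0,"az": 0,"dx": 0,"dy": 0,"dz": 0,"grip": 0},{"ax": 0,"ay": 0,"az": 0,"dx": 0,"dy": 0,"dz": 0,"grip": 0},{"ax": 0,"ay": 0,"az": 0,"dx": 0,"dy": 0,"dz": 0,"grip": 0},{"ax": 0,"ay": 0,"az": 0,"dx": 0,"dy": 0,"dz": 0,"grip": 0},{"ax": 0,"ay": 0,"az": 0,"dx": 0,"dy": 0,"dz": 0,"grip": 0}]'

```text
t: 7.38
ee_pos: [0.3851, -0.2113, 0.0762]
tool_rot: [0.0, 0.3, 0.954, -0.0]
ft_force: [-1.9, 1.2, -1.2]
finger_gap: 0.0002
grasp_force: 0.9
```

```bash
python3 -c "
from h import *
st();look()"
```

```text
t7.38 ee [ 0.3851 -0.2113  0.0762] box xy [-0.0675  0.0007] toolx deg 145.07 zdown [ 0. -0. -1.] f box [-2.26 -0.1  -1.25] q [-0.69  0.26 -0.59  0.73 -0.   -0.08]
box [ 0.4401 -0.2547 -0.6224] 2284.0 2702
front 46 max out 0.029 z 0.037
back 242 max out 0.030 z 0.020
left 170 max out 0.038 z 0.005
right 58 max out 0.018 z 0.029
```

Call:
apply_moves --commands '[{"ax": 0,"ay": 0,"az": 0,"dx": 0.0008,"dy": -0.0006,"dz": 0,"grip": 0},{"ax": 0,"ay": 0,"az": 0,"dx": 0,"dy": 0,"dz": 0,"grip": 0},{"ax": 0,"ay": 0,"az": 0,"dx": 0.0008,"dy": -0.0006,"dz": 0,"grip": 0},{"ax": 0,"ay": 0,"az": 0,"dx": 0,"dy": 0,"dz": 0,"grip": 0},{"ax": 0,"ay": 0,"az": 0,"dx": 0,"dy": 0,"dz": 0,"grip": 0},{"ax": 0,"ay": 0,"az": 0,"dx": 0,"dy": 0,"dz": 0,"grip": 0},{"ax": 0,"ay": 0,"az": 0,"dx": 0,"dy": 0,"dz": 0,"grip": 0},{"ax": 0,"ay": 0,"az": 0,"dx": 0,"dy": 0,"dz": 0,"grip": 0},{"ax": 0,"ay": 0,"az": 0,"dx": 0,"dy": 0,"dz": 0,"grip": 0},{"ax": 0,"ay": 0,"az": 0,"dx": 0,"dy": 0,"dz": 0,"grip": 0}]'

```text
t: 8.27
ee_pos: [0.3866, -0.2124, 0.0762]
tool_rot: [-0.0, 0.3, 0.954, 0.0]
ft_force: [-2.8, 2.1, -2.3]
finger_gap: -0.0002
grasp_force: 1.8
```

```bash
python3 -c "
from h import *
st()"
```

```text
t8.27 ee [ 0.3866 -0.2124  0.0762] box xy [-0.0656  0.0006] toolx deg 145.07 zdown [-0.  0. -1.] f box [-3.51  0.14 -2.35] q [-0.69  0.26 -0.58  0.73 -0.   -0.08]
```

Call:
apply_moves --commands '[{"ax": 0,"ay": 0,"az": 0,"dx": 0.0008,"dy": -0.0006,"dz": 0,"grip": 0},{"ax": 0,"ay": 0,"az": 0,"dx": 0,"dy": 0,"dz": 0,"grip": 0},{"ax": 0,"ay": 0,"az": 0,"dx": 0.0008,"dy": -0.0006,"dz": 0,"grip": 0},{"ax": 0,"ay": 0,"az": 0,"dx": 0,"dy": 0,"dz": 0,"grip": 0},{"ax": 0,"ay": 0,"az": 0,"dx": 0,"dy": 0,"dz": 0,"grip": 0},{"ax": 0,"ay": 0,"az": 0,"dx": 0,"dy": 0,"dz": 0,"grip": 0},{"ax": 0,"ay": 0,"az": 0,"dx": 0,"dy": 0,"dz": 0,"grip": 0},{"ax": 0,"ay": 0,"az": 0,"dx": 0,"dy": 0,"dz": 0,"grip": 0},{"ax": 0,"ay": 0,"az": 0,"dx": 0,"dy": 0,"dz": 0,"grip": 0},{"ax": 0,"ay": 0,"az": 0,"dx": 0,"dy": 0,"dz": 0,"grip": 0}]'

```text
t: 9.1
ee_pos: [0.3869, -0.2126, 0.0759]
tool_rot: [-0.001, 0.3, 0.954, 0.0]
ft_force: [-10.6, 7.4, 5.5]
finger_gap: 0.0002
grasp_force: 6.4
```

```bash
python3 -c "
from h import *
st();look()"
```

```text
t9.10 ee [ 0.3869 -0.2126  0.0759] box xy [-0.0652  0.0006] toolx deg 145.08 zdown [-0.003  0.002 -1.   ] f box [-1.296e+01 -1.000e-02  5.470e+00] q [-0.69  0.26 -0.58  0.73 -0.   -0.08]
box [ 0.443  -0.256  -0.6639] 2276.0 2655
front 43 max out 0.030 z 0.037
back 203 max out 0.027 z 0.020
left 159 max out 0.038 z 0.004
right 61 max out 0.019 z 0.028
```

Call:
apply_moves --commands '[{"ax": 0,"ay": 0,"az": 0,"dx": -0.008,"dy": 0.006,"dz": 0,"grip": 0},{"ax": 0,"ay": 0,"az": 0,"dx": -0.008,"dy": 0.006,"dz": 0,"grip": 0},{"ax": 0,"ay": 0,"az": 0,"dx": -0.008,"dy": 0.006,"dz": 0,"grip": 0},{"ax": 0,"ay": 0,"az": 0,"dx": 0,"dy": 0,"dz": 0.02,"grip": 0},{"ax": 0,"ay": 0,"az": 0,"dx": 0,"dy": 0,"dz": 0.02,"grip": 0},{"ax": 0,"ay": 0,"az": 0,"dx": 0,"dy": 0,"dz": 0.02,"grip": 0},{"ax": 0,"ay": 0,"az": 0,"dx": 0,"dy": 0,"dz": 0.02,"grip": 0},{"ax": 0,"ay": 0,"az": 0,"dx": 0.016,"dy": -0.0115,"dz": 0,"grip": 0},{"ax": 0,"ay": 0,"az": 0,"dx": 0.016,"dy": -0.0115,"dz": 0,"grip": 0},{"ax": 0,"ay": 0,"az": 0,"dx": 0.016,"dy": -0.0115,"dz": 0,"grip": 0}]'

```text
t: 9.98
ee_pos: [0.4128, -0.2305, 0.157]
tool_rot: [0.001, 0.3, 0.954, -0.0]
ft_force: [-0.5, 0.1, -0.6]
finger_gap: -0.0001
grasp_force: 0.0
```

Call:
apply_moves --commands '[{"ax": 0,"ay": 0,"az": 0,"dx": 0.016,"dy": -0.0115,"dz": 0,"grip": 0},{"ax": 0,"ay": 0,"az": 0,"dx": 0.016,"dy": -0.0115,"dz": 0,"grip": 0},{"ax": 0,"ay": 0,"az": 0,"dx": 0.016,"dy": -0.0115,"dz": 0,"grip": 0},{"ax": 0,"ay": 0,"az": 0,"dx": 0.016,"dy": -0.0115,"dz": 0,"grip": 0},{"ax": 0,"ay": 0,"az": 0,"dx": 0.016,"dy": -0.0115,"dz": 0,"grip": 0},{"ax": 0,"ay": 0,"az": 0,"dx": 0.008,"dy": -0.006,"dz": 0,"grip": 0},{"ax": 0,"ay": 0,"az": 0,"dx": 0,"dy": 0,"dz": 0,"grip": 0},{"ax": 0,"ay": 0,"az": 0,"dx": 0,"dy": 0,"dz": 0,"grip": 0},{"ax": 0,"ay": 0,"az": 0,"dx": 0,"dy": 0,"dz": 0,"grip": 0},{"ax": 0,"ay": 0,"az": 0,"dx": 0,"dy": 0,"dz": 0,"grip": 0}]'

```text
t: 10.82
ee_pos: [0.4996, -0.2931, 0.1565]
tool_rot: [0.0, 0.3, 0.954, -0.0]
ft_force: [-0.3, 0.3, 0.5]
finger_gap: 0.0001
grasp_force: 0.0
```

```bash
sed -i 's/^C=.*; YAW/C=np.array([.4425,-.252]); YAW/' h.py; python3 -c "
from h import *
st();look();im=env.get_image('top'); cv2.imwrite('pics/g3.png',cv2.resize(im['pixels'][180:320,290:450,::-1],None,fx=4,fy=4))"
```

```text
t10.82 ee [ 0.4996 -0.2931  0.1565] box xy [ 0.0704 -0.001 ] toolx deg 145.07 zdown [ 0. -0. -1.] f box [-0.42  0.03  0.53] q [-0.67  0.4  -0.11  1.06  0.   -0.06]
box [ 0.4408 -0.2532 -0.6214] 2412.0 2915
front 3 max out 0.004 z -0.029
back 229 max out 0.030 z 0.020
left 177 max out 0.036 z 0.005
right 64 max out 0.020 z 0.027
```

View pics/g3.png

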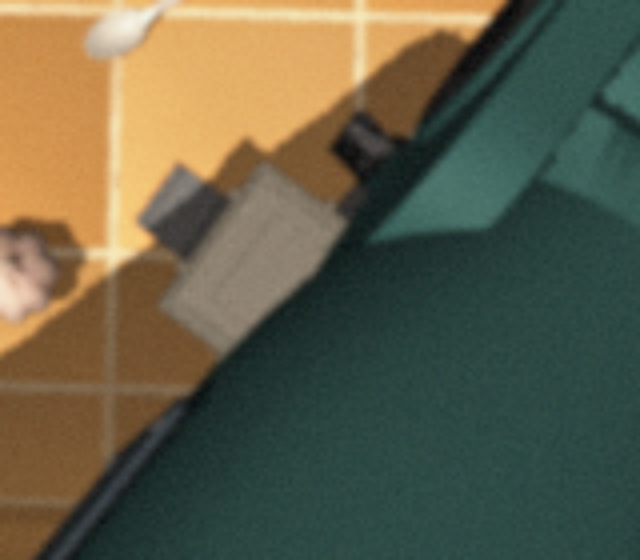

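Front clip no longer shows in the top view (closed); the lid is undisturbed, and the fingers hang over the back clip (365, 145).

Call:
apply_moves --commands '[{"ax": 0,"ay": 0,"az": 0,"dx": 0.005,"dy": -0.003,"dz": -0.01,"grip": 0},{"ax": 0,"ay": 0,"az": 0,"dx": 0,"dy": 0,"dz": -0.01,"grip": 0},{"ax": 0,"ay": 0,"az": 0,"dx": 0,"dy": 0,"dz": -0.01,"grip": 0},{"ax": 0,"ay": 0,"az": 0,"dx": 0,"dy": 0,"dz": -0.009,"grip": 0},{"ax": 0,"ay": 0,"az": 0,"dx": 0,"dy": 0,"dz": -0.009,"grip": 0},{"ax": 0,"ay": 0,"az": 0,"dx": 0,"dy": 0,"dz": -0.009,"grip": 0},{"ax": 0,"ay": 0,"az": 0,"dx": 0,"dy": 0,"dz": -0.009,"grip": 0},{"ax": 0,"ay": 0,"az": 0,"dx": 0,"dy": 0,"dz": -0.009,"grip": 0},{"ax": 0,"ay": 0,"az": 0,"dx": 0,"dy": 0,"dz": -0.006,"grip": 0},{"ax": 0,"ay": 0,"az": 0,"dx": 0,"dy": 0,"dz": 0,"grip": 0}]'

```text
t: 11.75
ee_pos: [0.5047, -0.2963, 0.0737]
tool_rot: [-0.001, 0.3, 0.954, 0.0]
ft_force: [0.0, 0.1, -0.7]
finger_gap: -0.0002
grasp_force: 0.1
```

```bash
python3 -c "
from h import *
st()"
```

```text
t11.75 ee [ 0.5047 -0.2963  0.0737] box xy [ 0.0764 -0.0006] toolx deg 145.07 zdown [-0.002  0.001 -1.   ] f box [-0.06  0.11 -0.68] q [-0.67  0.47 -0.23  0.87  0.   -0.06]
```

Call:
apply_moves --commands '[{"ax": 0,"ay": 0,"az": 0,"dx": -0.0008,"dy": 0.0006,"dz": 0,"grip": 0},{"ax": 0,"ay": 0,"az": 0,"dx": -0.0008,"dy": 0.0006,"dz": 0,"grip": 0},{"ax": 0,"ay": 0,"az": 0,"dx": -0.0008,"dy": 0.0006,"dz": 0,"grip": 0},{"ax": 0,"ay": 0,"az": 0,"dx": -0.0008,"dy": 0.0006,"dz": 0,"grip": 0},{"ax": 0,"ay": 0,"az": 0,"dx": -0.0008,"dy": 0.0006,"dz": 0,"grip": 0},{"ax": 0,"ay": 0,"az": 0,"dx": -0.0008,"dy": 0.0006,"dz": 0,"grip": 0},{"ax": 0,"ay": 0,"az": 0,"dx": 0,"dy": 0,"dz": 0,"grip": 0},{"ax": 0,"ay": 0,"az": 0,"dx": 0,"dy": 0,"dz": 0,"grip": 0},{"ax": 0,"ay": 0,"az": 0,"dx": 0,"dy": 0,"dz": 0,"grip": 0},{"ax": 0,"ay": 0,"az": 0,"dx": 0,"dy": 0,"dz": 0,"grip": 0}]'

```text
t: 12.58
ee_pos: [0.5004, -0.293, 0.0752]
tool_rot: [-0.0, 0.3, 0.954, 0.0]
ft_force: [-0.7, -0.6, 0.5]
finger_gap: -0.0002
grasp_force: 0.4
```

```bash
python3 -c "
from h import *
st()"
```

```text
t12.58 ee [ 0.5004 -0.293   0.0752] box xy [ 0.0709 -0.0004] toolx deg 145.07 zdown [-0.  0. -1.] f box [-0.19 -0.88  0.46] q [-0.67  0.46 -0.24  0.86 -0.   -0.06]
```

Call:
apply_moves --commands '[{"ax": 0,"ay": 0,"az": 0,"dx": -0.0008,"dy": 0.0006,"dz": 0,"grip": 0},{"ax": 0,"ay": 0,"az": 0,"dx": -0.0008,"dy": 0.0006,"dz": 0,"grip": 0},{"ax": 0,"ay": 0,"az": 0,"dx": -0.0008,"dy": 0.0006,"dz": 0,"grip": 0},{"ax": 0,"ay": 0,"az": 0,"dx": 0,"dy": 0,"dz": 0,"grip": 0},{"ax": 0,"ay": 0,"az": 0,"dx": 0,"dy": 0,"dz": 0,"grip": 0},{"ax": 0,"ay": 0,"az": 0,"dx": 0,"dy": 0,"dz": 0,"grip": 0},{"ax": 0,"ay": 0,"az": 0,"dx": 0,"dy": 0,"dz": 0,"grip": 0},{"ax": 0,"ay": 0,"az": 0,"dx": 0,"dy": 0,"dz": 0,"grip": 0},{"ax": 0,"ay": 0,"az": 0,"dx": 0,"dy": 0,"dz": 0,"grip": 0},{"ax": 0,"ay": 0,"az": 0,"dx": 0,"dy": 0,"dz": 0,"grip": 0}]'

```text
t: 13.42
ee_pos: [0.4987, -0.2918, 0.0755]
tool_rot: [0.001, 0.3, 0.954, -0.0]
ft_force: [4.6, -3.3, -1.0]
finger_gap: 0.0001
grasp_force: 2.9
```

```bash
python3 -c "
from h import *
st()"
```

```text
t13.42 ee [ 0.4987 -0.2918  0.0755] box xy [ 0.0688 -0.0004] toolx deg 145.07 zdown [ 0.001 -0.001 -1.   ] f box [ 5.68 -0.06 -1.02] q [-0.67  0.46 -0.25  0.86  0.   -0.06]
```

Call:
apply_moves --commands '[{"ax": 0,"ay": 0,"az": 0,"dx": -0.0008,"dy": 0.0006,"dz": 0,"grip": 0},{"ax": 0,"ay": 0,"az": 0,"dx": 0,"dy": 0,"dz": 0,"grip": 0},{"ax": 0,"ay": 0,"az": 0,"dx": 0,"dy": 0,"dz": 0,"grip": 0},{"ax": 0,"ay": 0,"az": 0,"dx": 0,"dy": 0,"dz": 0,"grip": 0},{"ax": 0,"ay": 0,"az": 0,"dx": 0,"dy": 0,"dz": 0,"grip": 0},{"ax": 0,"ay": 0,"az": 0,"dx": 0,"dy": 0,"dz": 0,"grip": 0},{"ax": 0,"ay": 0,"az": 0,"dx": 0,"dy": 0,"dz": 0,"grip": 0},{"ax": 0,"ay": 0,"az": 0,"dx": 0,"dy": 0,"dz": 0,"grip": 0},{"ax": 0,"ay": 0,"az": 0,"dx": 0,"dy": 0,"dz": 0,"grip": 0},{"ax": 0,"ay": 0,"az": 0,"dx": 0,"dy": 0,"dz": 0,"grip": 0}]'

```text
t: 14.25
ee_pos: [0.4984, -0.2915, 0.0758]
tool_rot: [0.001, 0.3, 0.954, -0.0]
ft_force: [6.0, -4.8, 0.8]
finger_gap: -0.0001
grasp_force: 4.0
```

```bash
python3 -c "
from h import *
st()
T=C+.095*XB; print(T)
for y in (.106,-.106): print(C+y*YB, C+y*YB-T)"
```

```text
t14.25 ee [ 0.4984 -0.2915  0.0758] box xy [ 0.0684 -0.0004] toolx deg 145.07 zdown [ 0.002 -0.002 -1.   ] f box [ 7.64 -0.51  0.83] q [-0.67  0.46 -0.25  0.86  0.   -0.06]
[ 0.52036656 -0.30642241]
[ 0.50322395 -0.16511731] [-0.01714261  0.1413051 ]
[ 0.38177605 -0.33888269] [-0.13859051 -0.03246028]
```

Call:
apply_moves --commands '[{"ax": 0,"ay": 0,"az": 0,"dx": 0.008,"dy": -0.0055,"dz": 0,"grip": 0},{"ax": 0,"ay": 0,"az": 0,"dx": 0.008,"dy": -0.0055,"dz": 0,"grip": 0},{"ax": 0,"ay": 0,"az": 0,"dx": 0.008,"dy": -0.0055,"dz": 0,"grip": 0},{"ax": 0,"ay": 0,"az": 0,"dx": 0,"dy": 0,"dz": 0.02,"grip": 0},{"ax": 0,"ay": 0,"az": 0,"dx": 0,"dy": 0,"dz": 0.02,"grip": 0},{"ax": 0,"ay": 0,"az": 0,"dx": 0,"dy": 0,"dz": 0.02,"grip": 0},{"ax": 0,"ay": 0,"az": 0,"dx": 0,"dy": 0,"dz": 0.02,"grip": 0},{"ax": 0,"ay": 0,"az": -7,"dx": 0,"dy": 0,"dz": 0,"grip": 0},{"ax": 0,"ay": 0,"az": -7,"dx": 0,"dy": 0,"dz": 0,"grip": 0},{"ax": 0,"ay": 0,"az": -7,"dx": 0,"dy": 0,"dz": 0,"grip": 0}]'

```text
t: 15.08
ee_pos: [0.5211, -0.3069, 0.1554]
tool_rot: [-0.0, 0.472, 0.882, 0.0]
ft_force: [-1.3, -0.4, -0.1]
finger_gap: -0.0001
grasp_force: 0.0
```

Call:
apply_moves --commands '[{"ax": 0,"ay": 0,"az": -6.9,"dx": -0.0017,"dy": 0.0141,"dz": 0,"grip": 0},{"ax": 0,"ay": 0,"az": -6.9,"dx": -0.0017,"dy": 0.0141,"dz": 0,"grip": 0},{"ax": 0,"ay": 0,"az": -6.9,"dx": -0.0017,"dy": 0.0141,"dz": 0,"grip": 0},{"ax": 0,"ay": 0,"az": -6.9,"dx": -0.0017,"dy": 0.0141,"dz": 0,"grip": 0},{"ax": 0,"ay": 0,"az": -6.9,"dx": -0.0017,"dy": 0.0141,"dz": 0,"grip": 0},{"ax": 0,"ay": 0,"az": -6.9,"dx": -0.0017,"dy": 0.0141,"dz": 0,"grip": 0},{"ax": 0,"ay": 0,"az": -6.9,"dx": -0.0017,"dy": 0.0141,"dz": 0,"grip": 0},{"ax": 0,"ay": 0,"az": -6.9,"dx": -0.0017,"dy": 0.0141,"dz": 0,"grip": 0},{"ax": 0,"ay": 0,"az": -6.9,"dx": -0.0017,"dy": 0.0141,"dz": 0,"grip": 0},{"ax": 0,"ay": 0,"az": -6.9,"dx": -0.0017,"dy": 0.0141,"dz": 0,"grip": 0}]'

```text
t: 15.92
ee_pos: [0.5037, -0.1652, 0.1551]
tool_rot: [-0.0, 0.888, 0.46, -0.0]
ft_force: [1.0, -0.2, -0.3]
finger_gap: -0.0002
grasp_force: 0.0
```

```bash
python3 -c "
from h import *
look();st()"
```

```text
box [ 0.4404 -0.2546 -0.6128] 2429.0 2815
front 6 max out 0.005 z -0.030
back 1 max out 0.005 z nan
left 184 max out 0.039 z 0.004
right 60 max out 0.019 z 0.027
t15.97 ee [ 0.5032 -0.1632  0.1551] box xy [-0.0012  0.1076] toolx deg 54.16 zdown [-0.001  0.001 -1.   ] f box [-2.26  1.94 -0.72] q [-0.47  0.32 -0.24  1.01  0.    1.73]
  return _methods._mean(a, axis=axis, dtype=dtype,
  ret = ret.dtype.type(ret / rcount)
```

Call:
apply_moves --commands '[{"ax": 0,"ay": 0,"az": 0.9,"dx": -0.002,"dy": -0.003,"dz": -0.01,"grip": 0},{"ax": 0,"ay": 0,"az": 0,"dx": 0,"dy": 0,"dz": -0.01,"grip": 0},{"ax": 0,"ay": 0,"az": 0,"dx": 0,"dy": 0,"dz": -0.01,"grip": 0},{"ax": 0,"ay": 0,"az": 0,"dx": 0,"dy": 0,"dz": -0.009,"grip": 0},{"ax": 0,"ay": 0,"az": 0,"dx": 0,"dy": 0,"dz": -0.009,"grip": 0},{"ax": 0,"ay": 0,"az": 0,"dx": 0,"dy": 0,"dz": -0.009,"grip": 0},{"ax": 0,"ay": 0,"az": 0,"dx": 0,"dy": 0,"dz": -0.009,"grip": 0},{"ax": 0,"ay": 0,"az": 0,"dx": 0,"dy": 0,"dz": -0.009,"grip": 0},{"ax": 0,"ay": 0,"az": 0,"dx": 0,"dy": 0,"dz": -0.005,"grip": 0},{"ax": 0,"ay": 0,"az": 0,"dx": 0,"dy": 0,"dz": 0,"grip": 0}]'

```text
t: 16.8
ee_pos: [0.5019, -0.169, 0.0741]
tool_rot: [-0.001, 0.883, 0.469, -0.0]
ft_force: [-0.4, 1.3, -0.2]
finger_gap: -0.0001
grasp_force: 0.3
```

```bash
python3 -c "
from h import *
st()"
```

```text
t16.80 ee [ 0.5019 -0.169   0.0741] box xy [0.0011 0.1021] toolx deg 55.99 zdown [-0.001  0.001 -1.   ] f box [-1.06  0.86 -0.2 ] q [-0.48  0.39 -0.37  0.81  0.    1.69]
```

Call:
apply_moves --commands '[{"ax": 0,"ay": 0,"az": -0.9,"dx": -0.0006,"dy": -0.0008,"dz": 0,"grip": 0},{"ax": 0,"ay": 0,"az": 0,"dx": -0.0006,"dy": -0.0008,"dz": 0,"grip": 0},{"ax": 0,"ay": 0,"az": 0,"dx": -0.0006,"dy": -0.0008,"dz": 0,"grip": 0},{"ax": 0,"ay": 0,"az": 0,"dx": -0.0006,"dy": -0.0008,"dz": 0,"grip": 0},{"ax": 0,"ay": 0,"az": 0,"dx": 0,"dy": 0,"dz": 0,"grip": 0},{"ax": 0,"ay": 0,"az": 0,"dx": 0,"dy": 0,"dz": 0,"grip": 0},{"ax": 0,"ay": 0,"az": 0,"dx": 0,"dy": 0,"dz": 0,"grip": 0},{"ax": 0,"ay": 0,"az": 0,"dx": 0,"dy": 0,"dz": 0,"grip": 0},{"ax": 0,"ay": 0,"az": 0,"dx": 0,"dy": 0,"dz": 0,"grip": 0},{"ax": 0,"ay": 0,"az": 0,"dx": 0,"dy": 0,"dz": 0,"grip": 0}]'

```text
t: 17.63
ee_pos: [0.4999, -0.1725, 0.0753]
tool_rot: [0.0, 0.887, 0.462, -0.0]
ft_force: [0.1, 0.9, 0.4]
finger_gap: -0.0003
grasp_force: 0.1
```

```bash
python3 -c "
from h import *
st()"
```

```text
t17.63 ee [ 0.4999 -0.1725  0.0753] box xy [0.0015 0.0981] toolx deg 55.07 zdown [ 0. -0. -1.] f box [-0.42  0.77  0.36] q [-0.49  0.39 -0.38  0.81 -0.    1.69]
```

Call:
apply_moves --commands '[{"ax": 0,"ay": 0,"az": 0,"dx": -0.0006,"dy": -0.0008,"dz": 0,"grip": 0},{"ax": 0,"ay": 0,"az": 0,"dx": -0.0006,"dy": -0.0008,"dz": 0,"grip": 0},{"ax": 0,"ay": 0,"az": 0,"dx": -0.0006,"dy": -0.0008,"dz": 0,"grip": 0},{"ax": 0,"ay": 0,"az": 0,"dx": 0,"dy": 0,"dz": 0,"grip": 0},{"ax": 0,"ay": 0,"az": 0,"dx": 0,"dy": 0,"dz": 0,"grip": 0},{"ax": 0,"ay": 0,"az": 0,"dx": 0,"dy": 0,"dz": 0,"grip": 0},{"ax": 0,"ay": 0,"az": 0,"dx": 0,"dy": 0,"dz": 0,"grip": 0},{"ax": 0,"ay": 0,"az": 0,"dx": 0,"dy": 0,"dz": 0,"grip": 0},{"ax": 0,"ay": 0,"az": 0,"dx": 0,"dy": 0,"dz": 0,"grip": 0},{"ax": 0,"ay": 0,"az": 0,"dx": 0,"dy": 0,"dz": 0,"grip": 0}]'

```text
t: 18.47
ee_pos: [0.4985, -0.1742, 0.0752]
tool_rot: [-0.0, 0.887, 0.463, 0.001]
ft_force: [5.3, 6.6, -1.5]
finger_gap: 0.0001
grasp_force: 3.9
```

```bash
python3 -c "
from h import *
st()"
```

```text
t18.47 ee [ 0.4985 -0.1742  0.0752] box xy [0.0014 0.0958] toolx deg 55.1 zdown [ 0.001  0.001 -1.   ] f box [ 0.54  8.48 -1.55] q [-0.49  0.39 -0.38  0.8   0.    1.69]
```

Call:
apply_moves --commands '[{"ax": 0,"ay": 0,"az": 0,"dx": 0.006,"dy": 0.008,"dz": 0,"grip": 0},{"ax": 0,"ay": 0,"az": 0,"dx": 0.006,"dy": 0.008,"dz": 0,"grip": 0},{"ax": 0,"ay": 0,"az": 0,"dx": 0.006,"dy": 0.008,"dz": 0,"grip": 0},{"ax": 0,"ay": 0,"az": 0,"dx": 0,"dy": 0,"dz": 0.02,"grip": 0},{"ax": 0,"ay": 0,"az": 0,"dx": 0,"dy": 0,"dz": 0.02,"grip": 0},{"ax": 0,"ay": 0,"az": 0,"dx": 0,"dy": 0,"dz": 0.02,"grip": 0},{"ax": 0,"ay": 0,"az": 0,"dx": 0,"dy": 0,"dz": 0.025,"grip": 0},{"ax": 0,"ay": 0,"az": 0,"dx": 0,"dy": 0,"dz": 0,"grip": 0},{"ax": 0,"ay": 0,"az": 0,"dx": -0.0133,"dy": -0.019,"dz": 0,"grip": 0},{"ax": 0,"ay": 0,"az": 0,"dx": -0.0133,"dy": -0.019,"dz": 0,"grip": 0}]'

```text
t: 19.3
ee_pos: [0.49, -0.1881, 0.1602]
tool_rot: [0.0, 0.886, 0.463, 0.0]
ft_force: [-0.4, -0.5, 0.1]
finger_gap: -0.0001
grasp_force: 0.0
```

Call:
apply_moves --commands '[{"ax": 0,"ay": 0,"az": 0,"dx": -0.0133,"dy": -0.019,"dz": 0,"grip": 0},{"ax": 0,"ay": 0,"az": 0,"dx": -0.0133,"dy": -0.019,"dz": 0,"grip": 0},{"ax": 0,"ay": 0,"az": 0,"dx": -0.0133,"dy": -0.019,"dz": 0,"grip": 0},{"ax": 0,"ay": 0,"az": 0,"dx": -0.0133,"dy": -0.019,"dz": 0,"grip": 0},{"ax": 0,"ay": 0,"az": 0,"dx": -0.0133,"dy": -0.019,"dz": 0,"grip": 0},{"ax": 0,"ay": 0,"az": 0,"dx": -0.0133,"dy": -0.019,"dz": 0,"grip": 0},{"ax": 0,"ay": 0,"az": 0,"dx": -0.0133,"dy": -0.019,"dz": 0,"grip": 0},{"ax": 0,"ay": 0,"az": 0,"dx": -0.0133,"dy": -0.019,"dz": 0,"grip": 0},{"ax": 0,"ay": 0,"az": 0,"dx": 0,"dy": 0,"dz": 0,"grip": 0},{"ax": 0,"ay": 0,"az": 0,"dx": 0,"dy": 0,"dz": 0,"grip": 0}]'

```text
t: 20.13
ee_pos: [0.383, -0.341, 0.1598]
tool_rot: [-0.0, 0.887, 0.462, -0.0]
ft_force: [-0.1, 0.5, 0.2]
finger_gap: 0.0003
grasp_force: 0.0
```

```bash
python3 -c "
from h import *
look();st()" 2>/dev/null
```

```text
box [ 0.4347 -0.251  -0.5793] 796.0 859
front 0 
back 1 max out 0.011 z nan
left 1 max out 0.004 z nan
right 60 max out 0.020 z 0.028
t20.18 ee [ 0.3833 -0.3404  0.1599] box xy [ 0.0022 -0.1064] toolx deg 55.05 zdown [-0.  0. -1.] f box [-0.22  0.88  0.09] q [-0.89  0.29 -0.27  1.01  0.    1.3 ]
```

Call:
apply_moves --commands '[{"ax": 0,"ay": 0,"az": 0,"dx": 0,"dy": 0.0025,"dz": -0.01,"grip": 0},{"ax": 0,"ay": 0,"az": 0,"dx": 0,"dy": 0,"dz": -0.01,"grip": 0},{"ax": 0,"ay": 0,"az": 0,"dx": 0,"dy": 0,"dz": -0.01,"grip": 0},{"ax": 0,"ay": 0,"az": 0,"dx": 0,"dy": 0,"dz": -0.009,"grip": 0},{"ax": 0,"ay": 0,"az": 0,"dx": 0,"dy": 0,"dz": -0.009,"grip": 0},{"ax": 0,"ay": 0,"az": 0,"dx": 0,"dy": 0,"dz": -0.009,"grip": 0},{"ax": 0,"ay": 0,"az": 0,"dx": 0,"dy": 0,"dz": -0.009,"grip": 0},{"ax": 0,"ay": 0,"az": 0,"dx": 0,"dy": 0,"dz": -0.009,"grip": 0},{"ax": 0,"ay": 0,"az": 0,"dx": 0,"dy": 0,"dz": -0.009,"grip": 0},{"ax": 0,"ay": 0,"az": 0,"dx": 0,"dy": 0,"dz": 0,"grip": 0}]'

```text
t: 21.02
ee_pos: [0.3829, -0.3372, 0.0745]
tool_rot: [-0.001, 0.887, 0.463, -0.0]
ft_force: [-0.9, -0.2, -0.1]
finger_gap: -0.0
grasp_force: 0.1
```

```bash
python3 -c "
from h import *
st()" 2>/dev/null
```

```text
t21.02 ee [ 0.3829 -0.3372  0.0745] box xy [-1.00e-04 -1.04e-01] toolx deg 55.11 zdown [-0.001  0.002 -1.   ] f box [-0.59 -0.7  -0.11] q [-0.88  0.36 -0.42  0.79 -0.    1.3 ]
```

Closure is expected near -0.096, so I push in 6 mm first.

Call:
apply_moves --commands '[{"ax": 0,"ay": 0,"az": 0,"dx": 0.0006,"dy": 0.0008,"dz": 0,"grip": 0},{"ax": 0,"ay": 0,"az": 0,"dx": 0.0006,"dy": 0.0008,"dz": 0,"grip": 0},{"ax": 0,"ay": 0,"az": 0,"dx": 0.0006,"dy": 0.0008,"dz": 0,"grip": 0},{"ax": 0,"ay": 0,"az": 0,"dx": 0.0006,"dy": 0.0008,"dz": 0,"grip": 0},{"ax": 0,"ay": 0,"az": 0,"dx": 0.0006,"dy": 0.0008,"dz": 0,"grip": 0},{"ax": 0,"ay": 0,"az": 0,"dx": 0.0006,"dy": 0.0008,"dz": 0,"grip": 0},{"ax": 0,"ay": 0,"az": 0,"dx": 0,"dy": 0,"dz": 0,"grip": 0},{"ax": 0,"ay": 0,"az": 0,"dx": 0,"dy": 0,"dz": 0,"grip": 0},{"ax": 0,"ay": 0,"az": 0,"dx": 0,"dy": 0,"dz": 0,"grip": 0},{"ax": 0,"ay": 0,"az": 0,"dx": 0,"dy": 0,"dz": 0,"grip": 0}]'

```text
t: 21.85
ee_pos: [0.3868, -0.3334, 0.0762]
tool_rot: [0.0, 0.887, 0.462, 0.0]
ft_force: [-0.1, -0.4, 0.4]
finger_gap: 0.0003
grasp_force: 0.2
```

```bash
python3 -c "
from h import *
st()" 2>/dev/null
```

```text
t21.85 ee [ 0.3868 -0.3334  0.0762] box xy [ 0.001  -0.0987] toolx deg 55.08 zdown [ 0.  0. -1.] f box [ 0.09 -0.38  0.4 ] q [-0.87  0.36 -0.42  0.79  0.    1.31]
```

Call:
apply_moves --commands '[{"ax": 0,"ay": 0,"az": 0,"dx": 0.0006,"dy": 0.0008,"dz": 0,"grip": 0},{"ax": 0,"ay": 0,"az": 0,"dx": 0.0006,"dy": 0.0008,"dz": 0,"grip": 0},{"ax": 0,"ay": 0,"az": 0,"dx": 0.0006,"dy": 0.0008,"dz": 0,"grip": 0},{"ax": 0,"ay": 0,"az": 0,"dx": 0,"dy": 0,"dz": 0,"grip": 0},{"ax": 0,"ay": 0,"az": 0,"dx": 0,"dy": 0,"dz": 0,"grip": 0},{"ax": 0,"ay": 0,"az": 0,"dx": 0,"dy": 0,"dz": 0,"grip": 0},{"ax": 0,"ay": 0,"az": 0,"dx": 0,"dy": 0,"dz": 0,"grip": 0},{"ax": 0,"ay": 0,"az": 0,"dx": 0,"dy": 0,"dz": 0,"grip": 0},{"ax": 0,"ay": 0,"az": 0,"dx": 0,"dy": 0,"dz": 0,"grip": 0},{"ax": 0,"ay": 0,"az": 0,"dx": 0,"dy": 0,"dz": 0,"grip": 0}]'

```text
t: 22.68
ee_pos: [0.3882, -0.3316, 0.0762]
tool_rot: [0.0, 0.887, 0.462, -0.001]
ft_force: [-4.7, -5.7, -1.4]
finger_gap: 0.0002
grasp_force: 3.6
```

```bash
python3 -c "
from h import *
st()" 2>/dev/null
```

```text
t22.68 ee [ 0.3882 -0.3316  0.0762] box xy [ 0.0011 -0.0964] toolx deg 55.04 zdown [-0.001 -0.001 -1.   ] f box [-0.57 -7.39 -1.4 ] q [-0.87  0.36 -0.42  0.79 -0.    1.31]
```

Call:
apply_moves --commands '[{"ax": 0,"ay": 0,"az": 0,"dx": 0.0006,"dy": 0.0008,"dz": 0,"grip": 0},{"ax": 0,"ay": 0,"az": 0,"dx": 0,"dy": 0,"dz": 0,"grip": 0},{"ax": 0,"ay": 0,"az": 0,"dx": -0.006,"dy": -0.008,"dz": 0,"grip": 0},{"ax": 0,"ay": 0,"az": 0,"dx": -0.006,"dy": -0.008,"dz": 0,"grip": 0},{"ax": 0,"ay": 0,"az": 0,"dx": -0.006,"dy": -0.008,"dz": 0,"grip": 0},{"ax": 0,"ay": 0,"az": 0,"dx": 0,"dy": 0,"dz": 0.03,"grip": 0},{"ax": 0,"ay": 0,"az": 0,"dx": 0,"dy": 0,"dz": 0.03,"grip": 0},{"ax": 0,"ay": 0,"az": 0,"dx": 0,"dy": 0,"dz": 0.04,"grip": 0},{"ax": 0,"ay": 0,"az": 0,"dx": 0,"dy": 0,"dz": 0.04,"grip": 0},{"ax": 0,"ay": 0,"az": 0,"dx": 0,"dy": 0,"dz": 0.02,"grip": 0}]'

```text
t: 23.52
ee_pos: [0.371, -0.3555, 0.2406]
tool_rot: [0.002, 0.887, 0.462, 0.001]
ft_force: [0.7, -0.8, 0.5]
finger_gap: -0.0002
grasp_force: 0.0
```

Call:
apply_moves --commands '[{"ax": 0,"ay": 0,"az": 0,"dx": 0,"dy": 0.035,"dz": 0,"grip": 0},{"ax": 0,"ay": 0,"az": 0,"dx": 0,"dy": 0.035,"dz": 0,"grip": 0},{"ax": 0,"ay": 0,"az": 0,"dx": 0,"dy": 0.035,"dz": 0,"grip": 0},{"ax": 0,"ay": 0,"az": 0,"dx": 0,"dy": 0.035,"dz": 0,"grip": 0},{"ax": 0,"ay": 0,"az": 0,"dx": 0,"dy": 0.035,"dz": 0,"grip": 0},{"ax": 0,"ay": 0,"az": 0,"dx": 0,"dy": 0.035,"dz": 0,"grip": 0},{"ax": 0,"ay": 0,"az": 0,"dx": 0,"dy": 0.035,"dz": 0,"grip": 0},{"ax": 0,"ay": 0,"az": 0,"dx": 0,"dy": 0.035,"dz": 0,"grip": 0},{"ax": 0,"ay": 0,"az": 0,"dx": 0,"dy": 0.035,"dz": 0,"grip": 0},{"ax": 0,"ay": 0,"az": 0,"dx": 0,"dy": 0.035,"dz": 0,"grip": 0}]'

```text
t: 24.35
ee_pos: [0.3707, -0.0033, 0.2364]
tool_rot: [0.0, 0.887, 0.462, 0.0]
ft_force: [0.9, -0.1, -0.4]
finger_gap: -0.0002
grasp_force: 0.0
```

```bash
python3 -c "
from h import *
st();look('top');look()
for i,c in enumerate(['top','scene']):
  im=env.get_image(c); y,x=[(150,270),(170,240)][i]
  cv2.imwrite('pics/f%d.png'%i,cv2.resize(im['pixels'][y:y+180,x:x+210,::-1],None,fx=3.3,fy=3.3,interpolation=cv2.INTER_CUBIC))
" 2>/dev/null
```

```text
t24.35 ee [ 0.3707 -0.0033  0.2364] box xy [-0.2013  0.1627] toolx deg 55.01 zdown [ 0.001  0.    -1.   ] f box [ 0.77  0.42 -0.41] q [-0.23  0.   -0.41  1.16  0.    1.95]
box [ 0.4438 -0.2525 -0.6083] 2908.5 3300
front 4 max out 0.004 z -0.032
back 0 
left 5 max out 0.005 z -0.032
right 0 
box [ 0.4405 -0.254  -0.6083] 2440.0 2782
front 1 max out 0.004 z nan
back 0 
left 19 max out 0.008 z 0.000
right 0
```

View pics/f0.png

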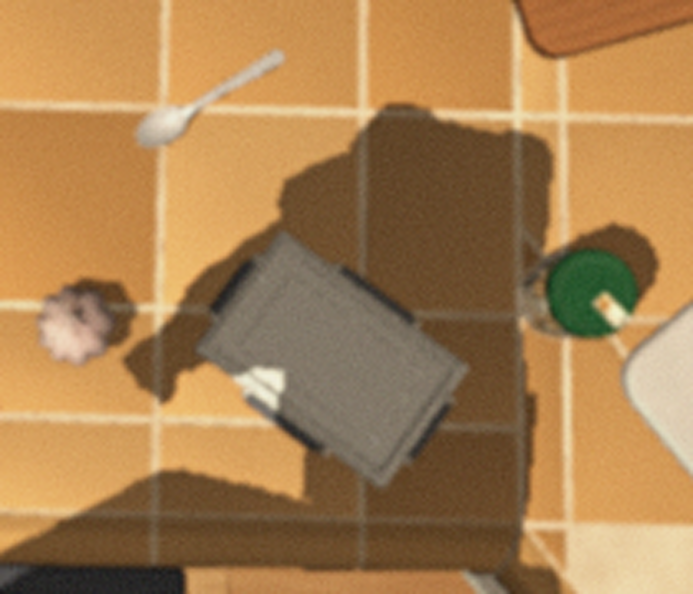

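View pics/f1.png

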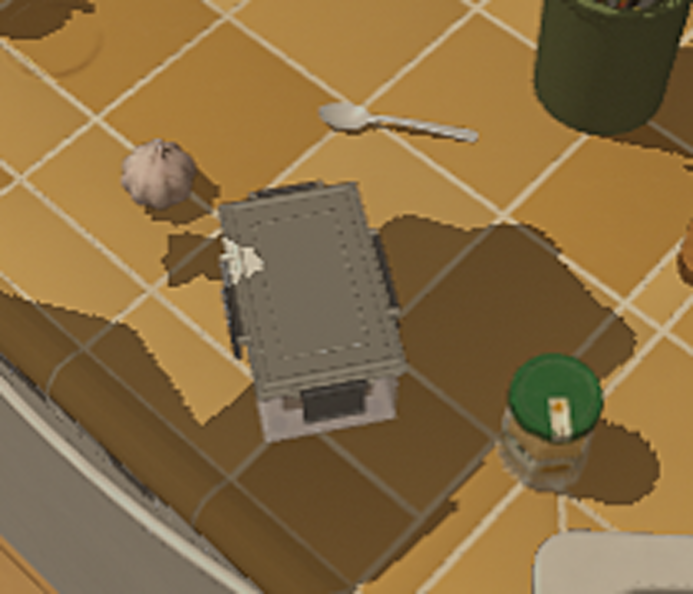

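Both views show all four clips lying flat against the sides. The box has moved only a few millimetres (lid at about 335, 360 in the top crop), and the garlic, spoon and jar are where they were.

```bash
python3 -c "
from cell import env
print(env.close_job())"
```

```text
the job is handed in; nothing more can be done
None
```

All four clips are folded flat and the job is handed in at about 25 s; the box shifted by about 2–4 mm, mostly from one roughly 20 N push on the front clip, and the garlic, jar and spoon look untouched.

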